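# Park the cutter blade first in the empty covered bay

### The arm

A 6-joint arm with a two-finger parallel gripper is mounted at the origin on a cart in front of the work surface, level with it; the furniture and walls round the work are solid. World frame = base frame: x ahead of the robot, y to its left, z up, the work surface at z = 0. Lengths are in m, angles in degrees, forces in N, time in s.
With the tool pointing down it reaches from about 0.35 to 0.925 m from the base axis. Payload 6.4 kg.
Tool frame: the origin (TCP) lies at the very end of the fingers, on their centre line; the grasp point (between the pads) lies 19 mm behind it; z points along the fingers, y is the line along which they close (so a half turn about z gives the same grasp; the last joint's range is limited). The gripper opens to 85 mm and grips with 20 to 120 N. Pads are 22 mm wide; open, the fingers measure 114 mm over their backs; the gripper's body (76 mm by 85 mm) begins 54 mm behind the grasp point. The pads swing forward as they close: fully open they stand 13 mm farther back than shut.
Start: joints at [64.452, 14.043, 89.255, -0, 76.702, -9.975], TCP at [0.174, 0.626, 0.231] pointing down, gripper open.
Joint ranges: [-179.41, 179.41], [-58.25, 129.5], [7.25, 145.43], [-54.29, 234.29], [11.92, 165.04], [-157.13, 157.13]. Speed limits (degrees/s): [147.25, 147.25, 180, 180, 180, 180].

### API

Orientations are given as a 3x3 rotation matrix whose columns are the frame's x, y, z axes.
In Python, from station import manip gives the robot as it stands.
- The arm moves only by the shell command python3 -m inch 'ROWS'. ROWS is a JSON object of lists of equal length, an entry for each row: "angular": the turn, a rotation vector about the tool's x, y, z in rad, a list of three; "travel": the shift along the tool's x, y, z in mm, a list of three; "fingers": the finger opening in mm, from 0 to 85.4. In form: {"angular": [[wx, wy, wz], ...], "travel": [[tx, ty, tz], ...], "fingers": [fingers, ...]}. A call has 1 to 8 rows; each row is the pose to reach, as a shift and turn from the pose commanded when the call began, along the tool's axes at that moment; what a row does not reach only later rows make up. A row lasts 1/12 s, in which the tool goes at most 41.7 mm and 7.16 degrees, less where a joint would pass 70% of its speed; a pose out of reach is approached as far as the arm can. A call with a gripper value outside its range is refused whole. The fingers move at their own pace and stop on an object; the grip force is fixed at half the most. Time passes only in rows, so rows that repeat a pose let the fingers close. It gives the time, the measured TCP pose, the force, the opening and the grip force at its end, in the units of the state.
- manip.get_obs(): the state, without advancing time (a new reading comes with each control period).
- manip.read_camera(name): name is "scene" or "top" or "wrist"; returns a dict with "image" (400x640x3 uint8, blue, green, red), "fx", "fy", "cx", "cy" (pixels), "world_to_cam" (4x4, takes a point from world to camera coordinates); the wrist camera has in their place "hand_eye" (4x4, takes a point from camera to tool coordinates, whose origin is the TCP and whose axes are the flange's). Camera axes: x right, y up, looking along -z (the intrinsics and any distortion apply to the point x, -y, -z); pixel columns grow to the right and rows downward; lengths in m; the calibration is good to about 2 mm. A picture is of the moment at which its call begins: read the wrist's pose just before it. There is no depth.
- manip.close_job(): hands the job in; it is judged then, once.
The state is a dict: "time": time; "q": joint angles; "qvel": joint speeds; "joint_efforts": joint torques, N m; "position": TCP position; "orientation": TCP orientation; "contact_force": force on the tool from outside, world axes, zero at the start; "ft_torque": the same for the moment, N m; "finger_gap": finger opening in m; "grasp_force": force on a finger pad.
Only numpy, scipy, OpenCV 4.12 (cv2) and the standard library are available. Lean on these libraries where they do the work, as an engineer would, in place of code of your own. Each camera call takes 0.05 s, during which the arm holds its last target. There are 200 camera calls.

### The job

Put the green snap-off cutter away safely: slide it, blade end first, into the covered bay that is still empty, until more than half of its length is under the roof and only the handle end sticks out. Leave it lying there on the worktop.

Things in the scene. Friction and masses are not known exactly. Their poses are not given: they have to be found in the camera images.
- green_cutter: Green snap-off utility cutter lying flat and loose on the worktop, 158 mm long, 17 mm wide, 12 mm thick, 30 g. Origin: middle of its underside. Its y axis runs along it, +y towards the blade end; z is up. Its body reaches from y = -79 mm to about +61 mm, the thin blade from there to +79 mm. Grasp it across its 17 mm width.
- cutter_tip (a point): The blade tip of the cutter, on its long axis, 79 mm ahead (+y) of the cutter's origin and 5 mm above its underside.
- cutter_grip (a point): A good place to grasp the cutter for putting it in the bay: on its long axis, 55 mm behind (-y) its origin, 24 mm from the handle end, 5 mm above its underside.
- empty_bay: The empty one of three equal grey sheet-metal covers in a row. A low tunnel screwed down: inside 42 mm wide, 34 mm high, 117 mm deep, no floor, closed at the back, 3 mm sheet (roof top at 37 mm). Flared lips lead in: they begin 12 mm before the mouth, 16 mm wider and 8 mm higher there. Origin: on the worktop, mid-mouth (under the roof's front edge); x points into the bay, z up.
- bay_rail: Aluminium rail, 270 mm long, 30 mm high, along the closed backs of the three covers, which stand 90 mm apart centre to centre. The other two hold a parked black marker and a small screwdriver, whose ends stick out up to 50 mm. Origin: middle of the rail's underside, 125 mm behind the mouths; y along the rail. Its place and direction, and which cover is empty, vary.
Not all that is in view belongs to the job. What is shaped like the empty_bay but blue is not meant.

How it is judged:
By the outcome, as a careful person would: the job done as asked, in the order asked, and still so for the second after the job is handed in, with the robot touching nothing.
It also fails if it takes over 38 s, if anything falls off the work surface, if the arm or the gripper's body presses on something with over 40 N, if the wrist force passes 120 N, or if a joint passes its speed limit or range.

## Working session

There is one attempt and no reset: what is moved stays moved. The work goes in short steps, Python scripts to look and compute and a shell command to move; the robot and the scene stay as the last step left them, time stands still between calls to the robot, and variables do not carry over. Pictures are saved under pics/ and viewed, at most 10 in all, crops included, and the job is handed in when it is done.

```bash
mkdir -p pics; ls
python3 - <<'E'
from station import manip
import cv2,numpy as np,pickle
o=manip.get_obs();print(o['time'],o['position'],o['orientation'],o['finger_gap'])
d={}
for n in("scene","top"):
    c=manip.read_camera(n);d[n]=c;cv2.imwrite(f'pics/{n}0.png',c['image']);print(n,{k:v for k,v in c.items() if k!='image'})
pickle.dump(d,open('cams.pkl','wb'))
E
```

```text
pics
0.0 [0.17424208 0.62561288 0.23016221] [[-9.63290243e-01  2.68460827e-01 -8.31866957e-04]
 [ 2.68461919e-01  9.63288663e-01 -1.77496302e-03]
 [ 3.24819967e-04 -1.93312916e-03 -9.99998079e-01]] 0.08558588974593609
scene {'fx': 459.58379928248485, 'fy': 459.58379928248485, 'cx': 328.8717891118698, 'cy': 200.86805039951997, 'world_to_cam': array([[ 0.82111409, -0.5706443 ,  0.01169372, -0.50290714],
       [ 0.32795911,  0.48847832,  0.80859863, -0.24165706],
       [-0.46713433, -0.66011667,  0.58824443, -0.82305282],
       [ 0.        ,  0.        ,  0.        ,  1.        ]])}
top {'fx': 384.608622169018, 'fy': 384.608622169018, 'cx': 321.18375301192503, 'cy': 194.7157434721011, 'world_to_cam': array([[-0.01635563, -0.99985852,  0.00392966,  0.03730116],
       [ 0.9980041 , -0.01608529,  0.06106613, -0.60892893],
       [-0.06099428,  0.00492059,  0.99812599, -0.84663613],
       [ 0.        ,  0.        ,  0.        ,  1.        ]])}
```

View pics/scene0.png

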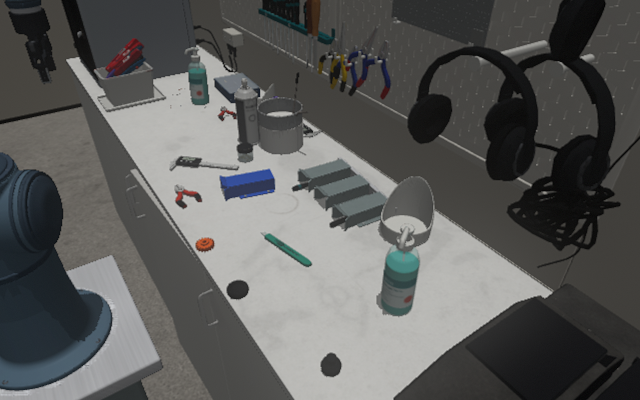

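View pics/top0.png

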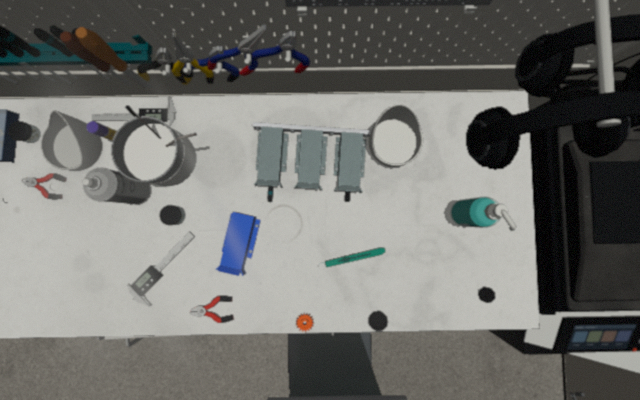

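Three grey covers lie at about (270,157), (311,158) and (349,160) in top; the middle one looks empty. The cutter runs from about (320,265) to (385,250), and its blade seems to be on the left. I'll enlarge both views.

Run:
```python
import cv2,pickle,numpy as np
d=pickle.load(open('cams.pkl','rb'))
t=cv2.resize(d['top']['image'][120:270,250:400],None,fx=4,fy=4,interpolation=cv2.INTER_CUBIC)
cv2.imwrite('pics/top1.png',t)
s=cv2.resize(d['scene']['image'][150:275,255:395],None,fx=4.8,fy=4.8,interpolation=cv2.INTER_CUBIC)
cv2.imwrite('pics/scene1.png',s)
```

```text
(no output)
```

View pics/top1.png

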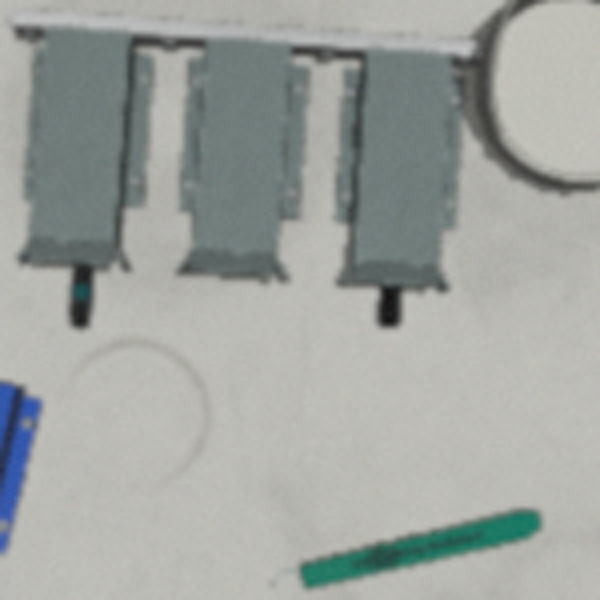

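View pics/scene1.png

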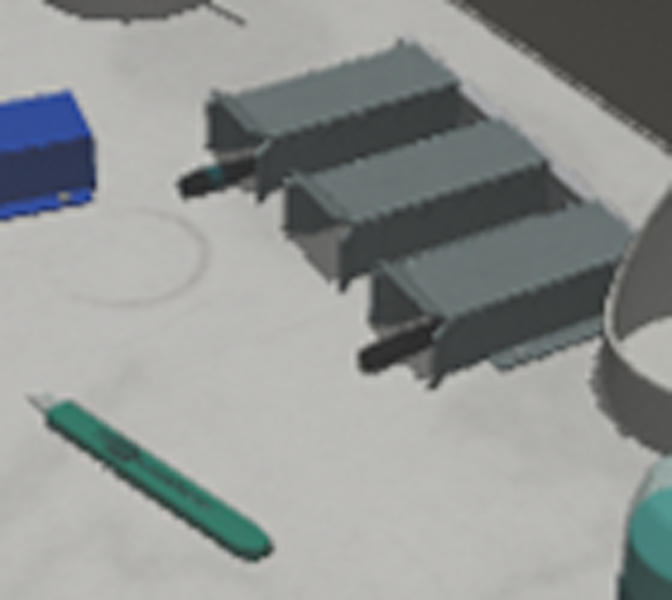

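Middle bay: you can see through to bare worktop, so it is empty. In the top crop its roof runs from back (250,43) to front (237,250). The cutter's tip is at about (272,584) and its handle end at about (541,520).

```bash
cat > h.py <<'E'
import numpy as np,pickle
def ray(c,u,v,w2c):
    R=w2c[:3,:3];o=-R.T@w2c[:3,3]
    d=R.T@np.array([(u-c['cx'])/c['fx'],-(v-c['cy'])/c['fy'],-1]);return o,d/np.linalg.norm(d)
def atz(c,u,v,w2c,z):
    o,d=ray(c,u,v,w2c);return o+d*(z-o[2])/d[2]
def tri(a,b):
    (o1,d1),(o2,d2)=a,b
    s=np.linalg.lstsq(np.c_[d1,-d2],o2-o1,rcond=None)[0]
    p,q=o1+s[0]*d1,o2+s[1]*d2;return (p+q)/2,np.linalg.norm(p-q)
E
python3 - <<'E'
from h import *
d=pickle.load(open('cams.pkl','rb'));T,S=d['top'],d['scene']
f=lambda p,x0,y0,k:(x0+(p[0]+.5)/k-.5,y0+(p[1]+.5)/k-.5)
P={'tip':((271,585),(31,398),.005),'bodyfront':((303,576),(55,415),.006),'handle':((541,521),(268,548),.006),
'rFL':((194,248),(297,178),.037),'rFR':((279,256),(349,222),.037),'rBL':((207,42),(493,122),.037),'rBR':((292,45),(548,163),.037)}
for n,(t,s,z) in P.items():
    t=f(t,250,120,4);s=f(s,255,150,4.8)
    p,e=tri(ray(T,*t,T['world_to_cam']),ray(S,*s,S['world_to_cam']))
    print(n,p.round(4),round(e,4),'top@z',atz(T,*t,T['world_to_cam'],z).round(4),'sc@z',atz(S,*s,S['world_to_cam'],z).round(4))
E
```

```text
tip [0.4493 0.0385 0.0034] 0.0002 top@z [0.4494 0.0386 0.005 ] sc@z [0.4485 0.0367 0.005 ]
bodyfront [0.4534 0.0207 0.0033] 0.0012 top@z [0.4542 0.0204 0.006 ] sc@z [0.4515 0.0182 0.006 ]
handle [ 0.4839 -0.115   0.0081] 0.0021 top@z [ 0.4828 -0.1148  0.006 ] sc@z [ 0.4859 -0.1137  0.006 ]
rFL [0.6346 0.0799 0.0374] 0.008 top@z [0.6381 0.0779 0.037 ] sc@z [0.6313 0.0823 0.037 ]
rFR [0.6314 0.0319 0.0387] 0.0031 top@z [0.6329 0.0311 0.037 ] sc@z [0.6313 0.0346 0.037 ]
rBL [0.7524 0.0699 0.0352] 0.0023 top@z [0.7529 0.0692 0.037 ] sc@z [0.7494 0.0681 0.037 ]
rBR [0.7508 0.022  0.0354] 0.0002 top@z [0.7505 0.022  0.037 ] sc@z [0.7492 0.0203 0.037 ]
```

```bash
python3 -m inch '{"angular":[[0,0,1.08],[0,0,1.08],[0,0,1.08],[0,0,1.08],[0,0,1.08],[0,0,1.08],[0,0,1.08],[0,0,1.08]],"travel":[[-485,-610,30],[-485,-610,30],[-485,-610,30],[-485,-610,30],[-485,-610,30],[-485,-610,30],[-485,-610,30],[-485,-610,30]],"fingers":[60,60,60,60,60,60,60,60]}'
cat >> h.py <<'E'
def go(xyz,yawy):
    "travel mm / turn rad to reach TCP xyz (m) with tool y at world angle yawy (deg), tool down"
    from station import manip
    from scipy.spatial.transform import Rotation as Ro
    o=manip.get_obs();R=np.array(o['orientation']);a=np.radians(yawy)
    y=np.array([np.cos(a),np.sin(a),0]);z=np.array([0,0,-1.]);G=np.c_[np.cross(y,z),y,z]
    print('t',o['time'],'pos',np.round(o['position'],4),'travel',(1e3*R.T@(np.array(xyz)-o['position'])).round(1),'ang',Ro.from_matrix(R.T@G).as_rotvec().round(3),'gap',round(o['finger_gap'],4),'q',np.round(o['q'],1),'F',np.round(o['contact_force'],1))
E
python3 -c "
from h import *
go((.478,-.092,.17),12.3)"
```

```text
time: 0.77
position: [0.3041, 0.3175, 0.218]
orientation: [[-0.289, 0.957, -0.0], [0.957, 0.289, -0.0], [-0.0, -0.0, -1.0]]
contact_force: [2.0, 0.5, 1.0]
finger_gap: 0.06
grasp_force: 0.0
t 0.7667 pos [0.3041 0.3175 0.218 ] travel [-442.2   48.    48.1] ang [-0.     0.     0.079] gap 0.06 q [ 31.4 -15.  119.6  -0.   75.5  14.6] F [2.  0.5 1. ]
```

```bash
python3 -m inch '{"angular":[[0,0,0.08],[0,0,0.08],[0,0,0.08],[0,0,0.08],[0,0,0.08],[0,0,0.08],[0,0,0.08],[0,0,0.08]],"travel":[[-442,48,20],[-442,48,20],[-442,48,20],[-442,48,20],[-442,48,20],[-442,48,20],[-442,48,20],[-442,48,20]],"fingers":[60,60,60,60,60,60,60,60]}' >/dev/null
python3 -c "
from h import *
go((.478,-.092,.17),12.3)"
```

```text
t 1.4333 pos [0.4362 0.0115 0.2033] travel [-110.1   18.4   33.3] ang [ 0.    -0.     0.004] gap 0.0599 q [-13.5 -14.7 120.9   0.   73.8 -26. ] F [0.5 0.3 0.4]
```

```bash
python3 -m inch '{"angular":[[0,0,0],[0,0,0],[0,0,0],[0,0,0],[0,0,0]],"travel":[[-110,18,33],[-110,18,33],[-110,18,33],[-110,18,33],[-110,18,33]],"fingers":[60,60,60,60,60]}' >/dev/null
python3 - <<'E'
from h import *
from station import manip
import cv2
go((.478,-.092,.17),12.3)
o=manip.get_obs();c=manip.read_camera('wrist')
pickle.dump((o,c),open('w1.pkl','wb'));cv2.imwrite('pics/w1.png',c['image'])
print({k:v for k,v in c.items() if k!='image'})
E
```

```text
t 1.85 pos [ 0.4771 -0.0909  0.1694] travel [-1.2  0.7 -0.6] ang [-0.002 -0.002  0.001] gap 0.0601 q [-24.2  -4.5 115.8   0.   68.8 -36.6] F [-0.6 -0.1  0.3]
{'fx': 358.1929480968093, 'fy': 358.1929480968093, 'cx': 320.8137474631015, 'cy': 201.56969035551458, 'hand_eye': array([[ 2.56923289e-04,  9.65417524e-01,  2.60708530e-01,
         6.47129344e-02],
       [ 9.99999923e-01, -1.70881445e-04, -3.52697812e-04,
        -3.19083359e-04],
       [-2.95950398e-04,  2.60708601e-01, -9.65417494e-01,
        -1.42716085e-01],
       [ 0.00000000e+00,  0.00000000e+00,  0.00000000e+00,
         1.00000000e+00]])}
```

View pics/w1.png

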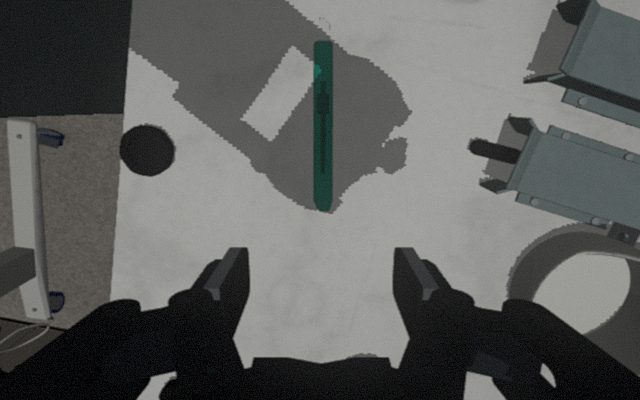

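The cutter stands upright in the wrist view, aligned with the fingers: handle end at about (323,212), body front at about (323,41).

```bash
cat >> h.py <<'E'
def wcam(o,c):
    H=np.eye(4);H[:3,:3]=o['orientation'];H[:3,3]=o['position'];return np.linalg.inv(H@c['hand_eye'])
E
python3 - <<'E'
from h import *
o,c=pickle.load(open('w1.pkl','rb'));W=wcam(o,c)
for n,u,v,z in(('handle',323,211,.008),('front',323,41,.008)):
    print(n,atz(c,u,v,W,z).round(4))
h=atz(c,323,211,W,.008);f=atz(c,323,41,W,.008)
print(np.linalg.norm(f-h),np.degrees(np.arctan2(f[1]-h[1],f[0]-h[0])))
# height: handle end seen in wrist and top
d=pickle.load(open('cams.pkl','rb'))['top']
for wu,wv,tx,ty in((323,211,541,521),(323,41,303,576)):
    print(tri(ray(c,wu,wv,W),ray(d,250+(tx+.5)/4-.5,120+(ty+.5)/4-.5,d['world_to_cam'])))
u=(f-h)/np.linalg.norm(f-h);g=h+.024*u;print('grip',g)
go((g[0],g[1],.003),np.degrees(np.arctan2(u[1],u[0]))-90)
E
```

```text
handle [ 0.4839 -0.1158  0.008 ]
front [0.4539 0.02   0.008 ]
0.13912360562343365 102.48888898287555
(array([ 0.48352861, -0.1132484 ,  0.01620023]), np.float64(0.0004593521884684311))
(array([0.45391013, 0.02049449, 0.00453628]), np.float64(0.000342680914778047))
grip [ 0.47875945 -0.09237228  0.008     ]
t 1.9 pos [ 0.4771 -0.0899  0.1699] travel [ -2.9   1.3 166.9] ang [-0.001 -0.001 -0.   ] gap 0.06 q [-24.1  -4.6 115.8   0.   68.8 -36.6] F [-0.1  0.2  0.1]
```

```bash
python3 -m inch '{"angular":[[0,0,0],[0,0,0],[0,0,0],[0,0,0],[0,0,0],[0,0,0],[0,0,0]],"travel":[[-3,1,42],[-3,1,84],[-3,1,120],[-3,1,145],[-3,1,160],[-3,1,160],[-3,1,160]],"fingers":[50,40,40,40,40,40,40]}' >/dev/null
python3 -c "
from h import *
go((.4788,-.0924,.003),12.5)"
```

```text
t 2.4833 pos [ 0.4788 -0.0914  0.0106] travel [-1.  -0.2  7.6] ang [-0.001 -0.001  0.002] gap 0.0402 q [-24.2  11.7 118.8   0.   49.5 -36.8] F [-0.  -0.3  0.6]
```

```bash
python3 -m inch '{"angular":[[0,0,0],[0,0,0],[0,0,0],[0,0,0],[0,0,0],[0,0,0],[0,0,0],[0,0,0]],"travel":[[-1,0,7],[-1,0,7],[-1,0,7],[-1,0,7],[-1,0,7],[-1,0,7],[-1,0,7],[-1,0,7]],"fingers":[40,40,25,10,10,10,10,10]}'
python3 -c "
from h import *
go((.4788,-.0924,.053),12.5)"
```

```text
time: 3.15
position: [0.4802, -0.0939, 0.0047]
orientation: [[-0.217, 0.976, 0.001], [0.976, 0.217, -0.001], [-0.001, 0.001, -1.0]]
contact_force: [-1.2, 0.3, 6.0]
finger_gap: 0.0138
grasp_force: 58.8
t 3.15 pos [ 0.4802 -0.0939  0.0047] travel [  1.7  -1.  -48.3] ang [0.001 0.001 0.001] gap 0.0138 q [-24.4  12.6 118.6   0.   48.7 -36.9] F [-1.2  0.3  6. ]
```

```bash
python3 -m inch '{"angular":[[0,0,0],[0,0,0],[0,0,0],[0,0,0],[0,0,0],[0,0,0]],"travel":[[0,0,-10],[0,0,-30],[0,0,-50],[0,0,-55],[0,0,-55],[0,0,-55]],"fingers":[10,10,10,10,10,10]}'
python3 - <<'E'
from h import *
from station import manip
import cv2
o=manip.get_obs();c=manip.read_camera('wrist')
pickle.dump((o,c),open('w2.pkl','wb'))
s=manip.read_camera('scene')['image'][120:300,200:400]
cv2.imwrite('pics/w2.png',np.hstack([cv2.resize(c['image'][:,150:490],None,fx=1.1,fy=1.1),cv2.resize(s,(420,440))]))
E
```

```text
time: 3.65
position: [0.4793, -0.0936, 0.0584]
orientation: [[-0.217, 0.976, 0.0], [0.976, 0.217, -0.0], [-0.0, 0.0, -1.0]]
contact_force: [-0.1, -0.2, -0.8]
finger_gap: 0.014
grasp_force: 58.8
```

View pics/w2.png

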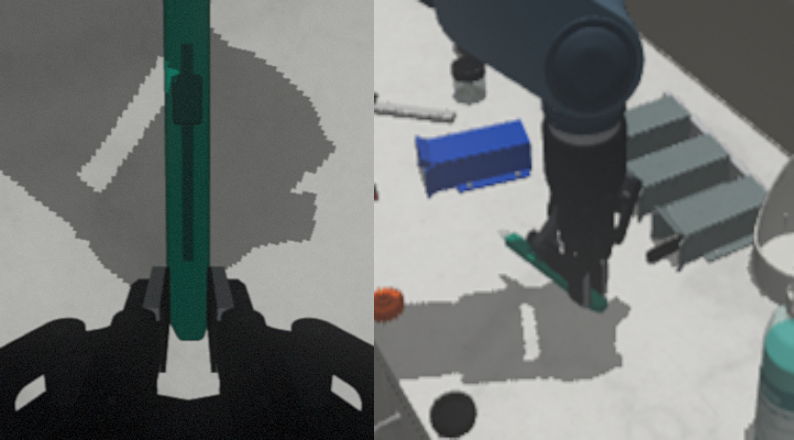

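The cutter is held squarely between the pads and lifted clear, with its blade along tool +x. Next: swing it round in front of the middle bay.

```bash
python3 -c "
from h import *
go((.472,.068,.06),-94.6)"
python3 -m inch '{"angular":[[0,0,0.125],[0,0,0.25],[0,0,0.375],[0,0,0.5],[0,0,0.625],[0,0,0.75],[0,0,0.87],[0,0,0.93]],"travel":[[10,0,0],[20,0,0],[35,0,0],[50,0,0],[65,0,0],[75,0,0],[80,0,0],[80,0,0]],"fingers":[10,10,10,10,10,10,10,10]}' >/dev/null
python3 -c "
from h import *
go((.472,.068,.06),-94.6)"
```

```text
t 3.75 pos [ 0.4785 -0.0932  0.0574] travel [158.8  28.7  -2.5] ang [-2.00e-03  1.00e-03  1.87e+00] gap 0.0139 q [-24.4   6.3 118.6  -0.   55.3 -36.9] F [ 0.8 -0.3 -0.7]
t 4.4167 pos [ 0.4605 -0.0142  0.057 ] travel [ 69.6 -45.2  -2.9] ang [-0.002  0.003  0.936] gap 0.0138 q [-15.9   2.8 122.3   0.   55.   25. ] F [-0.2 -0.2  0.1]
```

```bash
python3 -m inch '{"angular":[[0,0,0.125],[0,0,0.25],[0,0,0.375],[0,0,0.5],[0,0,0.625],[0,0,0.75],[0,0,0.87],[0,0,0.935]],"travel":[[9,-6,0],[18,-12,0],[27,-18,0],[36,-24,0],[45,-30,0],[55,-36,0],[65,-42,0],[70,-45,0]],"fingers":[10,10,10,10,10,10,10,10]}' >/dev/null
python3 -m inch '{"angular":[[0,0,0],[0,0,0]],"travel":[[0,0,0],[0,0,0]],"fingers":[10,10]}' >/dev/null
python3 - <<'E'
from h import *
from station import manip
import cv2
go((.472,.068,.06),-94.6)
o=manip.get_obs();c=manip.read_camera('wrist')
pickle.dump((o,c),open('w3.pkl','wb'))
cv2.imwrite('pics/w3.png',cv2.resize(c['image'][0:300,140:540],None,fx=2,fy=2,interpolation=cv2.INTER_CUBIC))
E
```

```text
t 5.25 pos [0.4728 0.0671 0.0575] travel [-0.9 -0.9 -2.5] ang [0.    0.002 0.008] gap 0.0138 q [ -5.6   5.  120.   -0.   55.2  88.6] F [ 0.4 -0.5 -0.2]
```

View pics/w3.png

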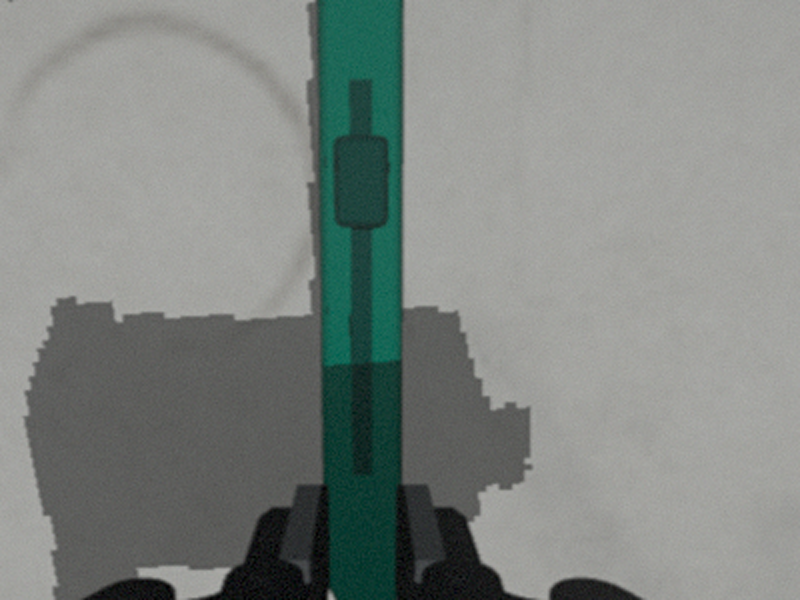

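The cutter is straight in the gripper, but the bay is above the frame. I'll lower it, move the tip to the lips and check with the fixed cameras.

```bash
python3 -m inch '{"angular":[[0,0,0.006],[0,0,0.006],[0,0,0.006],[0,0,0.006],[0,0,0.006],[0,0,0.006]],"travel":[[0,-1,15],[0,-1,30],[0,-1,44],[8,-1,44],[8,-1,44],[8,-1,44]],"fingers":[10,10,10,10,10,10]}' >/dev/null
python3 - <<'E'
from h import *
from station import manip
import cv2
go((.6045,.0575,.013),-94.5)
t=manip.read_camera('top');s=manip.read_camera('scene')
pickle.dump((t,s),open('c2.pkl','wb'))
a=cv2.resize(t['image'][120:230,260:360],None,fx=4,fy=4,interpolation=cv2.INTER_CUBIC)
b=cv2.resize(s['image'][160:270,280:380],None,fx=4,fy=4,interpolation=cv2.INTER_CUBIC)
cv2.imwrite('pics/c2.png',np.hstack([a,b]))
E
```

```text
t 5.8 pos [0.4828 0.0669 0.0152] travel [122.1  -0.6   2.4] ang [ 0.    -0.001 -0.003] gap 0.014 q [ -5.5  11.  118.9  -0.   50.   89.2] F [-0.1  0.3 -0.8]
```

View pics/c2.png

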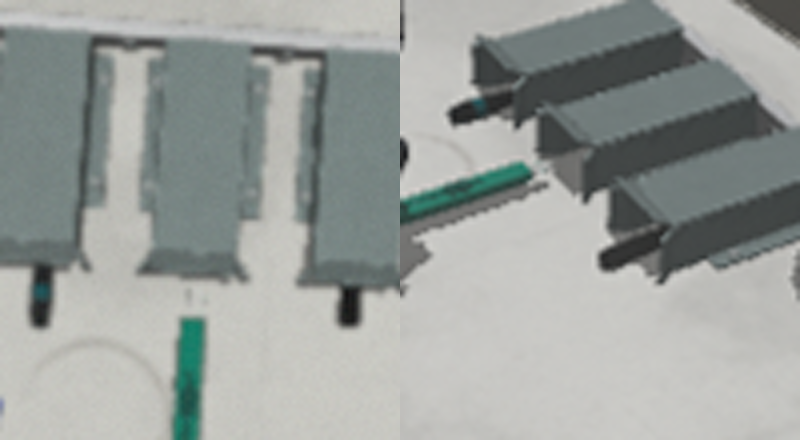

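The top view shows the blade tip at about (192,288), centred on the mouth (lip centre about (194,268)) and parallel to the bay. Slide it in.

```bash
python3 -m inch '{"angular":[[0,0,0],[0,0,0],[0,0,0],[0,0,0],[0,0,0],[0,0,0],[0,0,0],[0,0,0]],"travel":[[15,0,0],[30,0,0],[46,0,0],[62,0,0],[78,0,0],[94,0,0],[110,0,0],[122,0,0]],"fingers":[10,10,10,10,10,10,10,10]}'
python3 -m inch '{"angular":[[0,0,0],[0,0,0]],"travel":[[0,0,2],[0,0,5]],"fingers":[10,10]}' >/dev/null
python3 -c "
from h import *
go((.6045,.0575,.005),-94.5)"
```

```text
time: 6.57
position: [0.605, 0.0572, 0.0156]
orientation: [[0.997, -0.081, 0.002], [-0.081, -0.997, -0.0], [0.002, 0.0, -1.0]]
contact_force: [-0.6, -0.7, -0.5]
finger_gap: 0.0142
grasp_force: 58.8
t 6.7333 pos [0.6039 0.0573 0.0102] travel [ 0.6 -0.2  5.2] ang [ 0.    -0.001 -0.003] gap 0.0139 q [ -5.3  24.8 101.4  -0.   53.6  89.4] F [-0.3  0.3 -0.4]
```

```bash
python3 -m inch '{"angular":[[0,0,0],[0,0,0],[0,0,0],[0,0,0],[0,0,0],[0,0,0]],"travel":[[0,0,2],[0,0,4],[0,0,5],[0,0,5],[0,0,5],[0,0,5]],"fingers":[10,10,10,10,10,10]}'
python3 -m inch '{"angular":[[0,0,0],[0,0,0],[0,0,0],[0,0,0],[0,0,0]],"travel":[[0,0,0],[0,0,0],[0,0,0],[0,0,0],[0,0,0]],"fingers":[20,28,36,36,36]}'
```

```text
time: 7.23
position: [0.6026, 0.0576, 0.0047]
orientation: [[0.997, -0.081, -0.001], [-0.081, -0.997, 0.0], [-0.001, -0.0, -1.0]]
contact_force: [-3.8, 0.9, 5.0]
finger_gap: 0.0142
grasp_force: 59.5
time: 7.65
position: [0.6032, 0.0574, 0.0043]
orientation: [[0.997, -0.081, -0.0], [-0.081, -0.997, -0.0], [-0.0, 0.0, -1.0]]
contact_force: [-0.3, -0.2, -0.3]
finger_gap: 0.0358
grasp_force: 0.0
```

Released. I'll raise straight up, back away, and look.

```bash
python3 -m inch '{"angular":[[0,0,0],[0,0,0],[0,0,0],[0,0,0],[0,0,0],[0,0,0],[0,0,0],[0,0,0]],"travel":[[0,0,-15],[0,0,-40],[0,0,-75],[-20,0,-110],[-50,0,-145],[-85,0,-150],[-110,0,-150],[-110,0,-150]],"fingers":[36,36,36,36,36,36,36,36]}' | head -2
python3 - <<'E'
from h import *
from station import manip
import cv2
o=manip.get_obs();w=manip.read_camera('wrist');s=manip.read_camera('scene')
pickle.dump((o,w),open('w4.pkl','wb'))
b=cv2.resize(s['image'][160:270,280:380],None,fx=3.6,fy=3.6,interpolation=cv2.INTER_CUBIC)
a=cv2.resize(w['image'][0:220,170:390],(396,396))
cv2.imwrite('pics/w4.png',np.hstack([a,b]))
E
```

```text
time: 8.32
position: [0.4898, 0.0671, 0.1543]
```

View pics/w4.png

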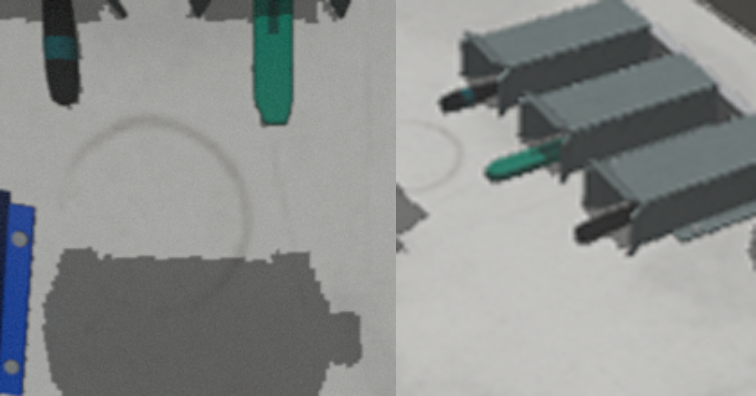

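The cutter lies in the middle bay with only its handle end out; that end is at about (322,68) in the wrist picture. Check the depth.

Run:
```python
from h import *
o,c=pickle.load(open('w4.pkl','rb'));p=atz(c,321.7,68,wcam(o,c),.008)
print(p,'out of mouth mm',1e3*(np.array([.6345,.055])-p[:2])@np.array([.997,-.08]))
```

```text
[0.5821663  0.05781984 0.008     ] out of mouth mm 52.40228927352224
```

```bash
python3 -c "
from station import manip
print(manip.close_job())"
```

```text
the job is handed in; nothing more can be done
None
```

The green cutter lies blade-first on the worktop in the empty middle bay, with about 106 of its 158 mm under the roof and only the handle end out; the job was handed in at about 8.4 s, with the gripper clear.

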